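# Stand the tipped drone batteries up in their lane

### The arm

A 6-joint arm with a two-finger parallel gripper is mounted at the origin on the work surface. World frame = base frame: x ahead of the robot, y to its left, z up, the work surface at z = 0. Lengths are in m, angles in degrees, forces in N, time in s.
With the tool pointing down it reaches from about 0.35 to 0.875 m from the base axis. Payload 4.2 kg.
Tool frame: the origin (TCP) lies on the centre line of the jaws, within the pads' length; the fingertips stand r.tip_extent ahead of it and the grasp point (between the pads) lies 11 mm behind it (r.tip_extent is the distance from the TCP to the fingertips, in m); z points along the fingers, y is the line along which they close (so a half turn about z gives the same grasp; the last joint's range is limited). The gripper opens to 87 mm and grips with 3 to 60 N. Pads are 19 mm wide; open, the fingers measure 117 mm over their backs; the gripper's body (75 mm by 190 mm) begins 51 mm behind the grasp point.
Start: joints at [91.88, 22.042, 0.453, 0, -68.411, -14.817], TCP at [0.14, 0.609, 0.231] pointing down, gripper open.
Joint ranges: [-179.83, 179.83], [-69.29, 118.12], [-61.27, 80.66], [-181.25, 117.63], [-171.15, -9.14], [-177.46, 177.46]. Speed limits (degrees/s): [159.86, 159.86, 180, 180, 180, 180].

### API

Orientations are given as a 3x3 rotation matrix whose columns are the frame's x, y, z axes.
In Python, from station import r gives the robot as it stands.
- The arm moves only by the shell command python3 -m jog 'ROWS'. ROWS is text: rows parted by semicolons, each of 5 numbers parted by spaces: the opening, from 0 (shut) to 1 (fully open), then the shift along the world's x, y, z in mm, then the turn about the world's z in degrees. In form: hand dx dy dz roll; .... A call has 1 to 5 rows; each row shifts and turns the commanded pose from where the row before left it; what a row does not reach is not made up. A row lasts 1/8 s, in which the tool goes at most 62.5 mm and 10.7 degrees, less where a joint would pass 70% of its speed; a pose out of reach is approached as far as the arm can. A call is refused whole if a number of a shift passes 62.5 or a number of a turn 10.7, either way. A call with a gripper value outside its range is refused whole. The fingers move at their own pace and stop on an object; the grip force is fixed at half the most. Time passes only in rows, so rows that do not move let the fingers close. It gives the time, the measured TCP pose, the force, the opening and the grip force at its end, in the units of the state.
- r.sense(): the state, without advancing time (a new reading comes with each control period).
- r.capture(name): name is "scene" or "top" or "wrist"; returns a dict with "pixels" (384x512x3 uint8, red, green, blue), "fovy" (degrees; the focal length in pixels is half the picture's height over the tangent of half this angle, whatever the lens; pixels are square), "cx", "cy" (the principal point, pixels), "k1" (the pictures are not rectified: a ray, as slopes to the right and down, at radius r is drawn at 1 + k1 r^2 times it, then the intrinsics apply), "origin" and "orientation" of the camera in the world; the wrist camera has in their place "T_tool_cam" (4x4, takes a point from camera to tool coordinates, whose origin is the TCP and whose axes are the flange's). Camera axes: x right, y down, z forward; pixel columns grow to the right and rows downward; lengths in m; the calibration is good to about 2 mm. A picture is of the moment at which its call begins: read the wrist's pose just before it. There is no depth.
- r.finish_job(): hands the job in; it is judged then, once.
The state is a dict: "time_s": time; "joints": joint angles; "joint_velocities": joint speeds; "effort": joint torques, N m; "tcp_pos": TCP position; "ee_rot": TCP orientation; "wrist_force": force on the tool from outside, world axes, zero at the start; "moment": the same for the moment, N m; "gripper_width": opening from 0.0 (shut) to 1.0 (fully open); "gripper_force": force on a finger pad.
Only numpy, scipy, OpenCV 4.12 (cv2) and the standard library are available. Lean on these libraries where they do the work, as an engineer would, in place of code of your own. Each camera call takes 0.05 s, during which the arm holds its last target. There are 200 camera calls.

### The job

Two of the drone battery packs in the storage lane have fallen over. Stand each upright on the lane's floor, connector end up and square to the lane like the others, one in each of the two gaps between the standing packs; set them down gently (never more than 60 N on the lane) and do not knock the standing packs, nor the controller, meter and screwdriver lying beside the lane.

Things in the scene. Friction and masses are not known exactly. Their poses are not given: they have to be found in the camera images.
- lane: fixed low storage lane, 524 mm along its y, 80 mm across along its x; origin at the centre of its underside, z up. Grey plastic floor 3 mm thick; all round an aluminium lip 6 mm wide, its top 8 mm above the table; inside 68 x 512 mm. A pack upright on the floor has its origin 42 mm above the table.
- pack_a: tipped battery pack, black box with a grey band, 58 (x) by 40 (y) by 78 mm (z), 0.3 kg +-30 %. Origin mid-body; +z to the connector end, where a 30 x 18 mm boss stands 8 mm proud; the other end is a flat foot. Starts lying flat in either gap, z along the lane, x across it, origin 23 mm above the table, connector end to the lane's +y.
- pack_b: tipped battery pack, black box with a grey band, 58 (x) by 40 (y) by 78 mm (z), 0.3 kg +-30 %. Origin mid-body; +z to the connector end, where a 30 x 18 mm boss stands 8 mm proud; the other end is a flat foot. Starts lying flat in either gap, z along the lane, x across it, origin 23 mm above the table, connector end to the lane's -y.
- standing_1: a pack of the same kind, standing upright at the lane's -y end (about 230 mm from its middle), loose and easily knocked over. Same size, origin (mid-body, 42 mm above the table) and axes as pack_a. The free gaps between the standing packs are about 190 mm.
- standing_2: a pack of the same kind, standing upright in the lane's middle, loose and easily knocked over. Same size, origin (mid-body, 42 mm above the table) and axes as pack_a. The free gaps between the standing packs are about 190 mm.
- standing_3: a pack of the same kind, standing upright at the lane's +y end (about 230 mm from its middle), loose and easily knocked over. Same size, origin (mid-body, 42 mm above the table) and axes as pack_a. The free gaps between the standing packs are about 190 mm.
- controller: handheld radio controller lying on the bench to the robot's right, 95 x 165 x 58 mm with a short aerial; origin under its centre. Leave alone.
- meter: multimeter lying on the bench to the robot's left, 150 x 75 x 42 mm; origin under its centre. Leave alone.
- driver: screwdriver lying on the bench beyond the lane, roughly along y; origin under its middle. Leave alone.

How it is judged:
By the outcome, as a careful person would: the job done as asked, in the order asked, and still so for the second after the job is handed in, with the robot touching nothing.
It also fails if it takes over 61 s, if anything falls off the work surface, if the arm or the gripper's body presses on something with over 40 N, if the wrist force passes 120 N, or if a joint passes its speed limit or range.

## Working session

There is one attempt and no reset: what is moved stays moved. The work goes in short steps, Python scripts to look and compute and a shell command to move; the robot and the scene stay as the last step left them, time stands still between calls to the robot, and variables do not carry over. Pictures are saved under pics/ and viewed, at most 10 in all, crops included, and the job is handed in when it is done.

```bash
mkdir -p pics; ls; cat > h.py <<'E'
import numpy as np, cv2
from station import r
def K(c):
    f=c["pixels"].shape[0]/2/np.tan(np.radians(c["fovy"])/2)
    return np.array([[f,0,c["cx"]],[0,f,c["cy"]],[0,0,1.]])
def cap(name,save=None):
    s=r.sense(); c=r.capture(name)
    if "T_tool_cam" in c:
        T=np.array(c["T_tool_cam"]); R=np.array(s["ee_rot"])
        c["orientation"]=R@T[:3,:3]; c["origin"]=np.array(s["tcp_pos"])+R@T[:3,3]
    c["bgr"]=cv2.cvtColor(np.asarray(c["pixels"]),cv2.COLOR_RGB2BGR)
    if save: cv2.imwrite("pics/"+save,c["bgr"])
    return c
def D(c): return np.array([c["k1"],0,0,0,0.])
def toplane(c,px,z):
    p=cv2.undistortPoints(np.array(px,float).reshape(-1,1,2),K(c),D(c)).reshape(-1,2)
    d=np.c_[p,np.ones(len(p))]@np.array(c["orientation"]).T
    o=np.array(c["origin"]); return o+d*((z-o[2])/d[:,2])[:,None]
def proj(c,P):
    R=np.array(c["orientation"]); rv=cv2.Rodrigues(R.T)[0]; t=-R.T@np.array(c["origin"])
    return cv2.projectPoints(np.array(P,float).reshape(-1,1,3),rv,t,K(c),D(c))[0].reshape(-1,2)
E
python3 - <<'E'
from h import *
print(r.tip_extent, r.sense()["gripper_width"])
print(np.round(r.sense()["ee_rot"],3))
for n in("scene","top"):
    c=cap(n,n+".png"); print(n,np.round(c["origin"],3),c["fovy"],c["k1"],np.round(c["orientation"],2).tolist())
E
```

```text
pics
0.008 1.0005499744880957
[[ 0.975 -0.224 -0.   ]
 [-0.224 -0.975 -0.002]
 [ 0.     0.002 -1.   ]]
scene [1.184 0.656 1.175] 43.6404718716725 -0.17634013442716975 [[-0.75, 0.51, -0.42], [0.66, 0.59, -0.47], [0.01, -0.63, -0.78]]
top [ 0.426 -0.025  1.315] 54.46151949890813 -0.0009066613335957924 [[0.0, -0.99, 0.14], [-1.0, -0.0, 0.01], [-0.01, -0.14, -0.99]]
```

View pics/top.png

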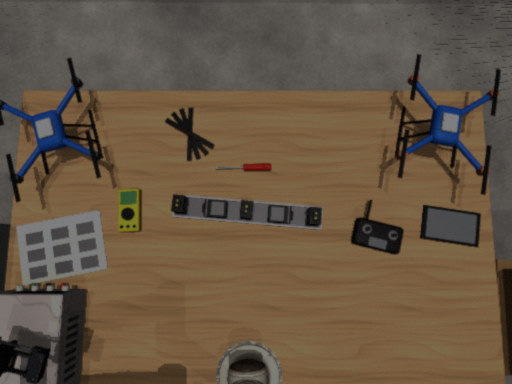

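View pics/scene.png

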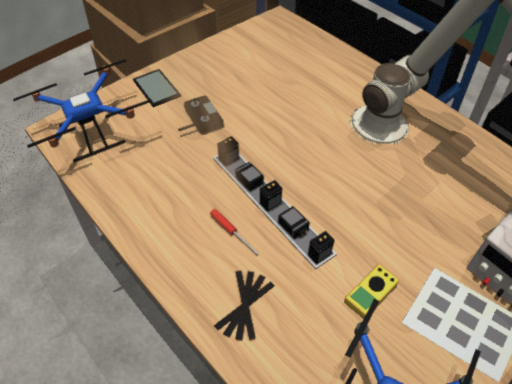

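```bash
python3 - <<'E'
from h import *
c=cap("top"); b=c["bgr"]
cv2.imwrite("pics/topcrop.png",cv2.resize(b[185:240,160:335],None,fx=4.5,fy=4.5,interpolation=cv2.INTER_CUBIC))
hsv=cv2.cvtColor(b,cv2.COLOR_BGR2HSV)
m=((hsv[...,1]<60)|(hsv[...,2]<50)).astype(np.uint8)*255
mm=np.zeros_like(m); mm[185:240,160:335]=m[185:240,160:335]
mm=cv2.morphologyEx(mm,cv2.MORPH_CLOSE,np.ones((3,3)))
cs=max(cv2.findContours(mm,0,2)[0],key=cv2.contourArea)
rect=cv2.minAreaRect(cs); print(rect)
q=toplane(c,cv2.boxPoints(rect),.008); print(np.round(q,4)); print(np.linalg.norm(q-np.roll(q,1,0),axis=1))
E
```

```text
((246.7753143310547, 211.3492889404297), (150.78469848632812, 23.115802764892578), 4.993743896484375)
[[ 0.5283  0.2785  0.008 ]
 [ 0.61    0.2742  0.008 ]
 [ 0.5648 -0.2563  0.008 ]
 [ 0.4842 -0.2476  0.008 ]]
[0.52794144 0.08187235 0.53242153 0.08112592]
```

View pics/topcrop.png

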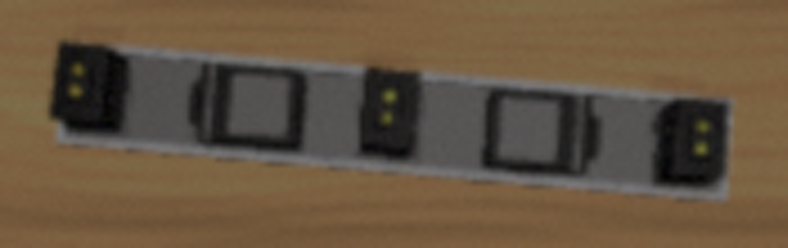

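Left pack (top-crop px ~259,105; boss at its left, +y) is pack_a, and the right one (px ~530,130; boss at its right, −y) is pack_b. Both connectors point outward. The lane is centred near (0.547, 0.012), yaw about −4.9°. Next I move over pack_a with the jaws across the lane.

```bash
python3 -m jog '1 38 -44 2 -7.5;1 38 -44 2 -7.5;1 38 -44 2 -7.5;1 38 -44 2 -7.5;1 38 -44 2 -7.5'; python3 -m jog '1 38 -44 2 -7.5;1 38 -44 2 -7.5;1 38 -44 2 -7.5;1 38 -44 2 -7.5;1 38 -44 2 -7.5';python3 -m jog '1 35 -35 0 -7;1 0 0 0 0'
python3 - <<'E'
from h import *
c=cap("wrist","w1.png"); print(np.round(r.sense()["ee_rot"],3), np.round(c["origin"],3),np.round(c["T_tool_cam"],3),c["fovy"])
E
```

```text
time_s: 0.78
tcp_pos: [0.3307, 0.3875, 0.2405]
ee_rot: [[0.634, -0.773, -0.0], [-0.773, -0.634, -0.0], [0.0, 0.0, -1.0]]
wrist_force: [0.6, 0.4, 0.2]
gripper_width: 0.999
gripper_force: 0.0
time_s: 1.4
tcp_pos: [0.5208, 0.1675, 0.2506]
ee_rot: [[0.032, -0.999, -0.0], [-0.999, -0.032, 0.0], [-0.0, 0.0, -1.0]]
wrist_force: [0.2, 0.2, -0.1]
gripper_width: 0.999
gripper_force: 0.0
time_s: 1.65
tcp_pos: [0.5563, 0.1317, 0.2495]
ee_rot: [[-0.091, -0.996, -0.001], [-0.996, 0.091, -0.001], [0.001, 0.001, -1.0]]
wrist_force: [-1.3, 0.1, -0.1]
gripper_width: 1.005
gripper_force: 0.0
[[-0.089 -0.996 -0.002]
 [-0.996  0.089 -0.   ]
 [ 0.001  0.002 -1.   ]] [0.549 0.051 0.403] [[ 0.001 -0.956 -0.294  0.081]
 [ 1.     0.     0.001  0.   ]
 [-0.    -0.294  0.956 -0.154]
 [ 0.     0.     0.     1.   ]] 59.751392014786035
```

View pics/w1.png

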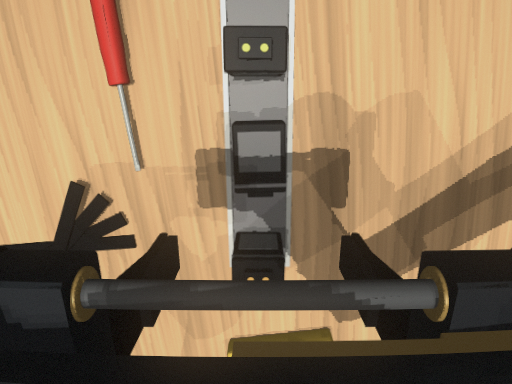

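```bash
python3 - <<'E'
from h import *
c=cap("wrist"); b=c["bgr"]; g=cv2.cvtColor(b,cv2.COLOR_BGR2GRAY); hsv=cv2.cvtColor(b,cv2.COLOR_BGR2HSV)
# row/col profiles
for v in (140,150,160,180): print("row",v,g[v,218:300].tolist())
for u in (250,262,272): print("col",u,g[70:240,u].tolist())
E
```

```text
row 140 [167, 170, 172, 172, 162, 168, 187, 192, 191, 193, 163, 101, 89, 75, 51, 57, 57, 58, 99, 128, 131, 130, 131, 130, 130, 131, 131, 131, 131, 132, 130, 130, 130, 129, 131, 132, 130, 131, 130, 129, 131, 130, 130, 130, 131, 130, 129, 131, 130, 130, 131, 129, 129, 129, 132, 129, 130, 130, 130, 130, 126, 94, 57, 57, 53, 48, 73, 84, 167, 205, 207, 206, 209, 189, 175, 174, 174, 172, 174, 175, 170, 165]
row 150 [96, 100, 102, 104, 103, 102, 101, 102, 101, 100, 97, 82, 66, 56, 44, 52, 56, 56, 70, 107, 129, 129, 129, 128, 127, 127, 129, 128, 130, 127, 126, 130, 129, 129, 128, 128, 129, 129, 128, 128, 129, 128, 128, 128, 128, 128, 127, 127, 127, 127, 128, 127, 128, 126, 129, 127, 129, 128, 129, 128, 128, 91, 47, 56, 55, 45, 67, 100, 175, 204, 204, 207, 202, 185, 172, 172, 174, 173, 172, 175, 171, 163]
row 160 [93, 96, 95, 99, 97, 92, 103, 109, 99, 101, 101, 86, 66, 59, 45, 37, 35, 39, 34, 59, 70, 72, 69, 70, 72, 71, 71, 71, 70, 72, 71, 69, 71, 72, 69, 72, 70, 70, 72, 70, 71, 70, 72, 72, 72, 71, 71, 72, 70, 71, 72, 72, 71, 71, 69, 69, 71, 71, 71, 71, 70, 52, 40, 36, 33, 34, 43, 69, 101, 11
[... 2021 characters left out ...]
, 157, 157, 158, 158, 158, 157, 157, 155, 158, 155, 156, 156, 156, 154, 153, 156, 158, 154, 155, 154, 154, 154, 155, 154, 155, 155, 154, 134, 133, 134, 132, 134, 132, 133, 132, 133, 130, 121, 48, 40, 42, 49, 57, 63, 60, 61, 60, 59, 69, 104, 132, 132, 131, 129, 131, 130, 130, 131, 131, 132, 130, 128, 128, 128, 129, 129, 128, 128, 129, 129, 127, 127, 128, 115, 89, 71, 70, 71, 71, 69, 74, 71, 70, 72, 70, 69, 68, 71, 70, 53, 35, 33, 32, 34, 33, 32, 27, 30, 31, 28, 27, 59, 81, 84, 79, 56, 35, 35, 34, 33, 53, 70, 67, 69, 77, 87, 86, 86, 87, 86, 86, 86, 83, 87, 81, 77, 77, 79, 76, 78, 78, 77, 77, 79, 78, 77, 77, 77, 77, 78, 77, 74, 76, 75, 75, 71, 64, 59, 57, 56, 41, 32, 42, 48, 50, 50, 49, 47, 51]
```

```bash
python3 - <<'E'
from h import *
c=cap("wrist")
def L(n,px,z):
    p=toplane(c,px,z); print(n,np.round(p[:,:2],4).tolist())
    return p
p=L("a foot, conn(183,187)",[(258,119.5),(260,182.5),(260,186.5)],.043); print(np.linalg.norm(p[1]-p[0]),np.linalg.norm(p[2]-p[0]))
p=L("a sides row140",[(231.3,140),(284.3,140)],.043);print(np.linalg.norm(p[1]-p[0]))
L("boss end",[(260,196)],.032)
p=L("lane edge row140",[(223.,140),(291.5,140)],.008);print(np.linalg.norm(p[1]-p[0]))
L("lane edge row170/180",[(224,180),(290,180)],.008)
L("s2 +y face top/bottom",[(256,72)],.081); L("",[(256,78.7)],.003)
L("s3 -y face top",[(258,231.5)],.081)
# image edges of the lane at other rows
g=cv2.cvtColor(c["bgr"],cv2.COLOR_BGR2GRAY)
for v in (10,20,90,100): print(v,g[v,212:236].tolist(),g[v,280:304].tolist())
E
```

```text
a foot, conn(183,187) [[0.5502, 0.0787], [0.554, 0.1475], [0.5544, 0.1521]]
0.06893432850592879 0.07355720394209692
a sides row140 [[0.5807, 0.0978], [0.5239, 0.1027]]
0.056994389493695854
boss end [[0.5556, 0.1666]]
lane edge row140 [[0.5937, 0.1013], [0.5132, 0.1083]]
0.08083590289546295
lane edge row170/180 [[0.5981, 0.1498], [0.5179, 0.1568]]
s2 +y face top/bottom [[0.548, 0.0332]]
 [[0.5488, 0.0357]]
s3 -y face top [[0.5599, 0.19]]
10 [193, 193, 193, 189, 187, 184, 168, 204, 225, 225, 225, 224, 202, 116, 141, 152, 153, 153, 153, 154, 154, 154, 154, 155] [152, 153, 153, 153, 151, 148, 145, 135, 201, 225, 224, 225, 220, 191, 183, 184, 182, 184, 182, 185, 186, 184, 181, 179]
20 [188, 194, 196, 192, 190, 180, 171, 189, 220, 225, 224, 224, 226, 135, 149, 155, 156, 156, 155, 154, 155, 154, 155, 156] [155, 155, 153, 154, 152, 153, 142, 121, 224, 224, 224, 224, 220, 188, 180, 183, 184, 182, 181, 185, 186, 185, 184, 179]
90 [191, 191, 192, 186, 173, 173, 177, 182, 176, 191, 226, 226, 226, 226, 208, 127, 154, 156, 156, 157, 156, 156, 157, 156] [153, 155, 153, 155, 146, 142, 162, 215, 226, 226, 225, 206, 190, 189, 191, 189, 190, 190, 191, 192, 192, 191, 188, 185]
100 [188, 190, 191, 193, 191, 187, 180, 178, 178, 188, 220, 226, 226, 226, 210, 134, 114, 155, 156, 155, 156, 156, 157, 156] [153, 154, 153, 154, 153, 146, 178, 219, 226, 225, 226, 214, 188, 184, 180, 175, 170, 171, 168, 173, 175, 174, 171, 174]
```

```bash
python3 -m jog '1 1 20 -50 0;1 0 0 -50 0;1 0 0 -50 0;1 0 0 -50 0;1 0 0 0 0'; python3 -m jog '1 0 0 -15 0;1 0 0 -11 0;1 0 0 0 0;0.72 0 0 0 0;0.72 0 0 0 0'; python3 - <<'E'
from h import *
c=cap("wrist","w2.png")
E
```

```text
time_s: 2.42
tcp_pos: [0.5525, 0.1538, 0.0473]
ee_rot: [[-0.084, -0.996, -0.008], [-0.996, 0.084, -0.004], [0.005, 0.008, -1.0]]
wrist_force: [-0.8, 0.2, 0.3]
gripper_width: 0.999
gripper_force: 0.0
time_s: 3.05
tcp_pos: [0.5563, 0.1543, 0.0252]
ee_rot: [[-0.086, -0.996, 0.001], [-0.996, 0.086, 0.001], [-0.001, -0.001, -1.0]]
wrist_force: [-0.2, 0.4, -0.5]
gripper_width: 0.85
gripper_force: 0.0
```

View pics/w2.png

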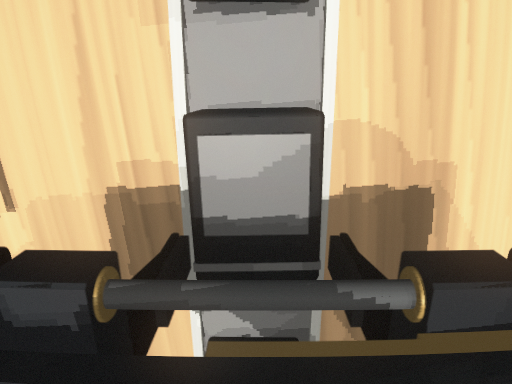

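```bash
python3 -m jog '0.66 0 -2 0 0;0.66 0 0 0 0;0.66 0 0 0 0;0.66 0 0 0 0'; python3 - <<'E'
from h import *
s=r.sense(); print(np.round(s["moment"],3))
E
```

```text
time_s: 3.6
tcp_pos: [0.5564, 0.1522, 0.0248]
ee_rot: [[-0.086, -0.996, 0.001], [-0.996, 0.086, 0.0], [-0.0, -0.001, -1.0]]
wrist_force: [1.1, -0.5, -0.5]
gripper_width: 0.664
gripper_force: 21.2
[-0.122 -0.534  0.029]
```

```bash
python3 -m jog '0.664 0 0 0 0;0.664 0 0 15 0;0.664 0 0 15 0;0.664 0 0 15 0;0.664 0 0 0 0'; python3 - <<'E'
from h import *
s=r.sense(); print(np.round(s["moment"],3))
c=cap("wrist","w3.png")
E
```

```text
time_s: 4.22
tcp_pos: [0.5573, 0.153, 0.0718]
ee_rot: [[-0.086, -0.996, 0.004], [-0.996, 0.086, 0.002], [-0.003, -0.004, -1.0]]
wrist_force: [0.7, 2.2, 5.3]
gripper_width: 0.665
gripper_force: 6.9
[ 0.823  0.192 -0.014]
```

View pics/w3.png

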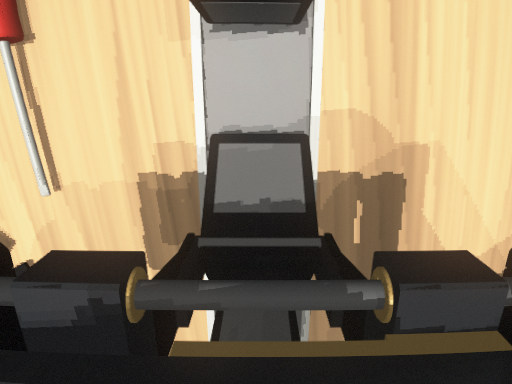

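The pack pivots in a light grip: the foot stays down and the connector end comes up (foot edge at row ~134, connector edge at row ~240). I'll measure the tilt numerically.

```bash
cat > ang.py <<'E'
from h import *
import sys
# sgn: +1 connector to +y (pack_a), -1 for pack_b ; d = grip point to foot, h = grip point above mid-thickness
def run(sgn=1,d=.073,h=.013,cols=(250,258,266)):
    s=r.sense(); P=np.array(s["tcp_pos"])+[0,0,.011]; c=cap("wrist"); g=cv2.GaussianBlur(cv2.cvtColor(c["bgr"],cv2.COLOR_BGR2GRAY),(3,3),0)
    Y=np.array([.0865,.9962,0])*sgn; Z=np.array([0,0,1.])
    for u in cols:
        col=g[:290,u].astype(int); e=np.diff(col[::2])
        print(u,[(2*i,col[2*i],col[2*i+2]) for i in np.where(abs(e)>14)[0]])
    for a in range(30,121,10):
        A=np.radians(a); ax=np.cos(A)*Y+np.sin(A)*Z; n=-np.sin(A)*Y+np.cos(A)*Z
        q=proj(c,[P-d*ax+(.02-h)*n, P+(.078-d)*ax+(.02-h)*n, P-d*ax-(.02+h)*n])
        low=min(P[2]-d*np.sin(A)+(.02-h)*np.cos(A),P[2]-d*np.sin(A)-(.02+h)*np.cos(A))
        print(a,"foot-up row %.0f conn row %.0f foot-low row %.0f lowest z %.4f"%(q[0,1],q[1,1],q[2,1],low))
    print(np.round(s["tcp_pos"],4),s["gripper_width"],s["gripper_force"],np.round(s["wrist_force"],1),np.round(s["moment"],2))
if __name__=="__main__": run(int(sys.argv[1]) if len(sys.argv)>1 else 1)
E
python3 ang.py
```

```text
250 [(np.int64(0), np.int64(40), np.int64(64)), (np.int64(22), np.int64(52), np.int64(93)), (np.int64(30), np.int64(101), np.int64(146)), (np.int64(32), np.int64(146), np.int64(169)), (np.int64(124), np.int64(177), np.int64(160)), (np.int64(130), np.int64(149), np.int64(92)), (np.int64(132), np.int64(92), np.int64(55)), (np.int64(140), np.int64(51), np.int64(66)), (np.int64(142), np.int64(66), np.int64(122)), (np.int64(202), np.int64(112), np.int64(84)), (np.int64(210), np.int64(73), np.int64(50)), (np.int64(212), np.int64(50), np.int64(27)), (np.int64(236), np.int64(23), np.int64(51)), (np.int64(238), np.int64(51), np.int64(66)), (np.int64(244), np.int64(65), np.int64(38)), (np.int64(246), np.int64(38), np.int64(20)), (np.int64(278), np.int64(19), np.int64(34))]
258 [(np.int64(0), np.int64(34), np.int64(66)), (np.int64(22), np.int64(49), np.int64(80)), (np.int64(24), np.int64(80), np.int64(99)), (np.int64(30), np.int64(114), np.int64(166)), (np.int64(124), np.int64(177), np.int64(160)), (np.int64(128), np.int64(154), np.int64(131)), (np.int64(130), np.int64(131), np.int64(84)), (np.
[... 1226 characters left out ...]
lowest z 0.0176
40 foot-up row 133 conn row 279 foot-low row 167 lowest z 0.0105
50 foot-up row 146 conn row 276 foot-low row 185 lowest z 0.0056
60 foot-up row 159 conn row 272 foot-low row 203 lowest z 0.0030
70 foot-up row 174 conn row 269 foot-low row 221 lowest z 0.0028
80 foot-up row 190 conn row 266 foot-low row 240 lowest z 0.0051
90 foot-up row 207 conn row 263 foot-low row 260 lowest z 0.0097
100 foot-up row 224 conn row 260 foot-low row 280 lowest z 0.0096
110 foot-up row 242 conn row 257 foot-low row 300 lowest z 0.0117
120 foot-up row 261 conn row 255 foot-low row 320 lowest z 0.0160
[0.5574 0.1532 0.0717] 0.6645910982054168 6.824547701098709 [-0.3  2.1  6.6] [ 0.86  0.26 -0.  ]
```

```bash
python3 -m jog '0.666 0 0 10 0;0.666 0 0 10 0;0.666 0 0 0 0'; python3 ang.py | grep -v np; python3 - <<'E'
from h import *
cap("wrist","w4.png")
E
```

```text
time_s: 4.7
tcp_pos: [0.5562, 0.1523, 0.0906]
ee_rot: [[-0.086, -0.996, 0.001], [-0.996, 0.086, 0.001], [-0.001, -0.001, -1.0]]
wrist_force: [-1.8, -0.5, 2.0]
gripper_width: 0.664
gripper_force: 0.7
30 foot-up row 124 conn row 282 foot-low row 151 lowest z 0.0366
40 foot-up row 134 conn row 279 foot-low row 168 lowest z 0.0294
50 foot-up row 146 conn row 276 foot-low row 185 lowest z 0.0245
60 foot-up row 159 conn row 272 foot-low row 203 lowest z 0.0219
70 foot-up row 174 conn row 269 foot-low row 221 lowest z 0.0217
80 foot-up row 190 conn row 266 foot-low row 240 lowest z 0.0240
90 foot-up row 207 conn row 263 foot-low row 260 lowest z 0.0286
100 foot-up row 225 conn row 260 foot-low row 280 lowest z 0.0285
110 foot-up row 242 conn row 257 foot-low row 300 lowest z 0.0306
120 foot-up row 261 conn row 255 foot-low row 321 lowest z 0.0349
[0.5562 0.1523 0.0906] 0.664180795959848 0.7407777663320303 [-1.8 -0.5  2. ] [ 0.24  0.3  -0.05]
```

View pics/w4.png

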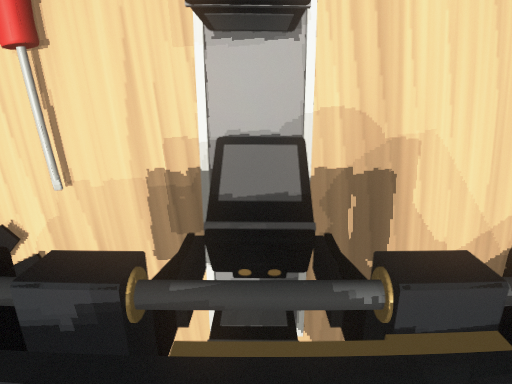

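```bash
cat > solve.py <<'E'
from h import *
import sys
from scipy.optimize import least_squares
def run(sgn,x0,y0,onfloor=True,show=True):
    """rows of foot edge & stripe on the upper face -> angle and foot corner (on floor)"""
    s=r.sense(); c=cap("wrist"); g=cv2.GaussianBlur(cv2.cvtColor(c["bgr"],cv2.COLOR_BGR2GRAY),(3,3),0)
    print([int(v) for v in np.median(g[100:290,245:270],axis=1)])
    return c,s
def fit(c,rows,sgn,s,floor=.003):
    Y=np.array([.0865,.9962,0])*sgn; Z=np.array([0,0,1.]); P0=np.array(s["tcp_pos"])
    def pts(p):
        A=np.radians(p[0]); ax=np.cos(A)*Y+np.sin(A)*Z; n=-np.sin(A)*Y+np.cos(A)*Z
        low=P0+Y*p[1]; low[2]=p[2] if len(p)>2 else floor
        return low+.04*n, low+.04*n+.0695*ax, low+.04*n+.0735*ax, low, low+.078*ax+.02*n
    def f(p): return proj(c,pts(p)[:3])[:,1]-rows
    o=least_squares(f,[50,-.03],x_scale=[10,.02]); q=pts(o.x)
    print("angle %.1f"%o.x[0],"foot low y %.4f"%q[3][1],"conn centre",np.round(q[4],4),"res",np.round(o.fun,1),"tcp",np.round(P0,4))
E
python3 - <<'E'
from solve import *
c,s=run(1,0,0)
fit(c,[137,219,226],1,s)
E
```

```text
[178, 177, 177, 177, 177, 178, 177, 177, 178, 178, 178, 178, 178, 177, 177, 177, 177, 177, 177, 177, 176, 176, 176, 176, 176, 176, 175, 175, 175, 173, 165, 156, 152, 150, 146, 122, 86, 66, 51, 47, 46, 46, 45, 49, 63, 87, 105, 110, 109, 109, 109, 109, 109, 109, 109, 109, 109, 109, 109, 109, 108, 108, 108, 108, 108, 108, 108, 108, 108, 108, 108, 108, 107, 107, 108, 107, 107, 107, 107, 107, 107, 107, 107, 107, 107, 107, 106, 107, 107, 107, 106, 106, 106, 105, 103, 90, 77, 69, 67, 67, 63, 49, 33, 25, 25, 25, 25, 25, 24, 24, 24, 24, 23, 23, 23, 23, 23, 23, 23, 22, 22, 26, 40, 56, 65, 68, 70, 71, 66, 49, 29, 21, 21, 21, 20, 20, 20, 21, 21, 21, 21, 20, 21, 20, 20, 20, 20, 20, 20, 20, 20, 19, 19, 19, 20, 21, 21, 21, 20, 20, 20, 21, 21, 22, 23, 23, 22, 21, 21, 22, 22, 23, 22, 21, 21, 21, 21, 27, 58, 88, 74, 49, 45, 48, 51, 52, 54, 55, 57, 58]
angle 60.3 foot low y 0.1329 conn centre [0.5559 0.1541 0.0806] res [-0.   0.4 -0.4] tcp [0.5557 0.1521 0.0898]
```

```bash
python3 -m jog '0.655 0 0 0 0;0.655 0 0 0 0;0.655 -0.5 -8 1 0;0.655 -0.5 -8 0 0;0.655 0 0 0 0'; python3 - <<'E'
from solve import *
c,s=run(1,0,0)
E
```

```text
time_s: 5.48
tcp_pos: [0.5548, 0.1352, 0.0912]
ee_rot: [[-0.087, -0.996, 0.0], [-0.996, 0.087, 0.0], [-0.0, -0.0, -1.0]]
wrist_force: [-2.9, 1.4, 5.0]
gripper_width: 0.657
gripper_force: 16.7
[179, 179, 179, 179, 179, 179, 178, 178, 178, 178, 178, 178, 178, 178, 177, 177, 177, 177, 177, 177, 177, 177, 177, 176, 176, 176, 176, 176, 176, 176, 174, 168, 159, 154, 153, 152, 152, 152, 152, 152, 152, 151, 151, 151, 151, 150, 150, 150, 150, 150, 149, 142, 118, 86, 66, 50, 43, 42, 42, 49, 70, 90, 95, 95, 95, 95, 95, 94, 94, 94, 94, 94, 94, 94, 94, 94, 94, 93, 93, 93, 93, 93, 93, 93, 93, 93, 92, 91, 87, 80, 71, 67, 66, 65, 64, 63, 64, 63, 63, 63, 63, 62, 62, 62, 60, 50, 34, 25, 23, 23, 22, 21, 21, 21, 21, 21, 22, 21, 21, 20, 20, 21, 27, 43, 58, 62, 62, 60, 52, 37, 24, 19, 18, 17, 18, 18, 20, 21, 23, 23, 22, 20, 19, 18, 19, 20, 20, 20, 19, 19, 19, 19, 19, 18, 18, 18, 18, 17, 18, 18, 19, 19, 19, 20, 23, 24, 22, 21, 20, 20, 20, 21, 21, 22, 21, 21, 21, 22, 23, 26, 35, 41, 45, 48, 50, 52, 53, 55, 56, 57]
```

```bash
python3 - <<'E'
from solve import *
s=r.sense();c=cap("wrist"); fit(c,[152.5,222.5,229],1,s)
E
python3 -m jog '0.655 -0.5 -8 0 0;0.655 -0.5 -8 0 0;0.655 0 0 0 0'
python3 - <<'E'
from solve import *
c,s=run(1,0,0)
E
```

```text
angle 68.0 foot low y 0.1297 conn centre [0.5553 0.1404 0.0828] res [-0.   0.6 -0.5] tcp [0.5548 0.1354 0.0912]
time_s: 5.95
tcp_pos: [0.554, 0.1192, 0.0904]
ee_rot: [[-0.087, -0.996, 0.0], [-0.996, 0.087, -0.0], [0.0, -0.0, -1.0]]
wrist_force: [-1.2, 0.8, 2.6]
gripper_width: 0.658
gripper_force: 18.2
[185, 185, 185, 185, 185, 185, 185, 185, 184, 184, 184, 184, 184, 184, 183, 183, 183, 183, 183, 183, 183, 183, 182, 182, 183, 182, 182, 182, 182, 182, 181, 179, 172, 162, 158, 158, 158, 157, 157, 157, 157, 156, 157, 156, 156, 156, 156, 155, 155, 155, 155, 154, 154, 154, 154, 154, 153, 153, 153, 153, 153, 153, 153, 152, 151, 152, 151, 145, 124, 101, 77, 56, 44, 40, 49, 65, 79, 83, 83, 82, 82, 80, 75, 69, 67, 66, 65, 64, 63, 64, 63, 63, 63, 63, 62, 62, 62, 62, 62, 62, 61, 61, 61, 61, 60, 60, 61, 60, 61, 59, 46, 30, 23, 22, 22, 22, 22, 22, 21, 21, 21, 21, 22, 30, 46, 57, 59, 57, 48, 33, 22, 19, 19, 19, 19, 20, 21, 21, 20, 19, 19, 19, 19, 19, 19, 19, 19, 19, 19, 20, 20, 20, 20, 20, 19, 19, 19, 19, 19, 19, 19, 19, 20, 21, 22, 22, 21, 21, 20, 21, 21, 22, 22, 23, 23, 23, 23, 23, 22, 27, 36, 43, 46, 49, 51, 53, 54, 56, 57, 59]
```

```bash
python3 - <<'E'
from solve import *
s=r.sense();c=cap("wrist"); fit(c,[168.5,223.5,229],1,s)
E
python3 -m jog '0.655 -0.5 -7 -1 0;0.655 -0.5 -7 -1 0;0.655 0 0 0 0'
python3 - <<'E'
from solve import *
c,s=run(1,0,0)
E
```

```text
angle 77.4 foot low y 0.1281 conn centre [0.5545 0.1256 0.0835] res [-0.   0.6 -0.5] tcp [0.554  0.1195 0.0904]
time_s: 6.42
tcp_pos: [0.5531, 0.1056, 0.0883]
ee_rot: [[-0.087, -0.996, 0.0], [-0.996, 0.087, 0.0], [-0.0, -0.0, -1.0]]
wrist_force: [0.1, 0.2, -0.7]
gripper_width: 0.659
gripper_force: 18.6
[78, 78, 77, 73, 66, 58, 53, 59, 84, 121, 162, 177, 178, 178, 179, 183, 188, 189, 189, 189, 189, 189, 189, 189, 189, 189, 189, 189, 188, 188, 187, 185, 177, 168, 164, 163, 163, 162, 162, 162, 162, 161, 161, 161, 161, 161, 161, 160, 160, 160, 160, 160, 159, 159, 159, 159, 159, 158, 158, 158, 158, 158, 158, 157, 157, 156, 156, 156, 156, 156, 156, 156, 156, 155, 149, 126, 99, 89, 87, 83, 79, 77, 75, 65, 49, 40, 46, 56, 61, 62, 62, 62, 62, 62, 61, 61, 61, 61, 61, 61, 60, 60, 60, 60, 60, 59, 59, 59, 59, 59, 59, 59, 59, 58, 46, 29, 22, 22, 22, 22, 21, 21, 20, 22, 29, 43, 54, 55, 47, 33, 22, 19, 19, 19, 20, 21, 20, 21, 21, 20, 20, 20, 20, 20, 21, 21, 21, 21, 21, 21, 22, 22, 21, 20, 19, 18, 18, 18, 18, 17, 18, 19, 21, 22, 22, 23, 23, 23, 23, 23, 24, 24, 24, 25, 25, 26, 26, 26, 26, 30, 38, 45, 48, 51, 53, 55, 56, 58, 60, 61]
```

```bash
python3 - <<'E'
from solve import *
s=r.sense();c=cap("wrist"); fit(c,[183.5,224.7,229.5],1,s)
E
python3 -m jog '0.655 -0.3 -4 -2 0;0.655 0 0 -1 0;0.655 0 0 0 0'
python3 - <<'E'
from solve import *
c,s=run(1,0,0)
fit(c,[183.5,224.7,229.5],1,s)
E
```

```text
angle 86.0 foot low y 0.1273 conn centre [0.5536 0.1128 0.0822] res [-0.1  0.7 -0.7] tcp [0.553  0.1058 0.0883]
time_s: 6.9
tcp_pos: [0.5526, 0.1015, 0.0868]
ee_rot: [[-0.086, -0.996, 0.0], [-0.996, 0.086, -0.001], [0.001, -0.0, -1.0]]
wrist_force: [-2.3, -1.3, 7.8]
gripper_width: 0.661
gripper_force: 19.1
[76, 76, 76, 76, 76, 76, 76, 76, 76, 76, 76, 76, 73, 66, 58, 54, 72, 119, 164, 178, 179, 183, 188, 189, 190, 190, 190, 190, 189, 190, 189, 189, 187, 178, 168, 164, 163, 164, 163, 163, 163, 162, 162, 162, 162, 162, 162, 161, 161, 161, 161, 160, 160, 160, 160, 160, 160, 160, 159, 159, 159, 159, 159, 159, 158, 158, 158, 158, 157, 157, 157, 157, 157, 157, 156, 150, 126, 99, 88, 84, 80, 78, 78, 77, 77, 77, 76, 74, 63, 47, 39, 48, 58, 61, 61, 61, 61, 60, 60, 60, 60, 60, 60, 59, 59, 59, 59, 59, 58, 58, 58, 58, 58, 58, 58, 51, 37, 26, 23, 23, 22, 21, 21, 21, 27, 41, 53, 54, 47, 34, 23, 20, 19, 19, 20, 20, 20, 20, 20, 20, 20, 20, 20, 21, 21, 21, 22, 22, 22, 22, 22, 22, 22, 21, 20, 18, 18, 18, 18, 18, 19, 22, 23, 22, 23, 23, 23, 24, 24, 24, 24, 24, 25, 25, 25, 26, 27, 26, 26, 29, 38, 45, 49, 51, 54, 55, 57, 59, 61, 61]
angle 86.2 foot low y 0.1225 conn centre [0.5532 0.1078 0.0822] res [-0.1  0.7 -0.7] tcp [0.5526 0.1015 0.0868]
```

```bash
python3 -m jog '0.68 0 0 0 0;0.72 0 0 0 0;0.8 0 0 0 0;0.9 0 0 0 0;1 0 0 0 0'; python3 -m jog '1 0 0 20 0;1 0 0 40 0;1 0 0 50 0;1 0 0 50 0;1 0 0 0 0'; python3 - <<'E'
from h import *
c=cap("wrist","w5.png")
E
```

```text
time_s: 7.58
tcp_pos: [0.5527, 0.1022, 0.0855]
ee_rot: [[-0.086, -0.996, 0.0], [-0.996, 0.086, 0.0], [-0.0, -0.0, -1.0]]
wrist_force: [0.3, 0.4, -0.3]
gripper_width: 0.931
gripper_force: 0.0
time_s: 8.2
tcp_pos: [0.555, 0.1029, 0.2507]
ee_rot: [[-0.085, -0.996, 0.01], [-0.996, 0.086, 0.004], [-0.004, -0.01, -1.0]]
wrist_force: [-0.5, -0.1, -0.5]
gripper_width: 1.001
gripper_force: 0.0
```

View pics/w5.png

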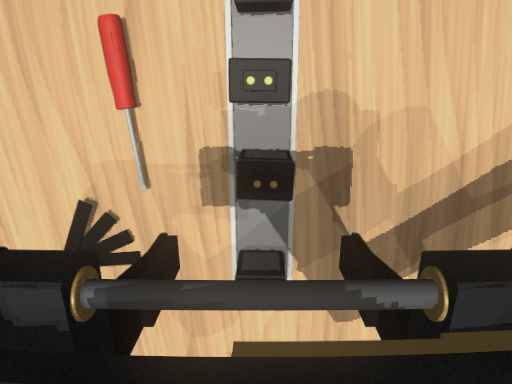

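```bash
python3 - <<'E'
from h import *
print(np.round(r.sense()["joints"],1))
c=cap("wrist"); b=c["bgr"]; g=cv2.cvtColor(b,cv2.COLOR_BGR2GRAY)
print(g[190,225:305].tolist()); print(g[170,225:305].tolist()); print(g[130:225,248].tolist())
t=cap("top"); 
p=[]
# pack_b rough from top crop: body x 487..580,y 92..170 (scale 4.5, offset 160,185)
for q in [(487,130),(580,135),(597,136),(530,90),(530,170)]: p.append((q[0]/4.5+160,q[1]/4.5+185))
print(np.round(toplane(t,p,.043),4).tolist())
E
```

```text
[ 27.   15.2  -7.1  -0.  -67.5 -31.9]
[110, 118, 127, 132, 131, 133, 118, 91, 63, 39, 37, 36, 36, 35, 33, 31, 34, 30, 34, 34, 33, 27, 30, 27, 27, 31, 32, 29, 32, 32, 32, 30, 30, 26, 29, 28, 29, 30, 27, 27, 30, 25, 29, 26, 29, 29, 28, 30, 24, 28, 28, 30, 28, 30, 32, 30, 29, 29, 24, 30, 26, 29, 30, 28, 30, 41, 112, 130, 122, 127, 125, 125, 124, 125, 125, 127, 126, 120, 116, 114]
[89, 94, 99, 101, 101, 100, 86, 66, 57, 37, 33, 35, 34, 33, 32, 30, 34, 36, 31, 32, 31, 29, 31, 33, 33, 31, 31, 29, 29, 28, 29, 29, 31, 28, 31, 29, 28, 28, 31, 30, 26, 30, 27, 31, 31, 27, 32, 33, 32, 31, 31, 27, 30, 32, 30, 30, 31, 30, 32, 32, 31, 30, 27, 33, 34, 33, 30, 71, 103, 118, 128, 126, 116, 109, 110, 106, 107, 110, 110, 111]
[132, 132, 130, 133, 133, 132, 132, 131, 131, 133, 132, 131, 131, 131, 129, 132, 129, 130, 129, 125, 94, 51, 56, 54, 56, 55, 50, 54, 48, 33, 35, 44, 36, 32, 33, 35, 34, 34, 30, 29, 33, 31, 30, 31, 28, 30, 31, 30, 29, 30, 32, 29, 33, 29, 31, 34, 27, 32, 32, 31, 27, 29, 34, 35, 35, 36, 35, 37, 37, 36, 37, 63, 83, 84, 83, 83, 85, 83, 83, 85, 112, 137, 136, 137, 138, 136, 136, 139, 140, 138, 141, 140, 139, 140, 138]
[[0.5349, -0.0632, 0.043], [0.5313, -0.1337, 0.043], [0.5306, -0.1466, 0.043], [0.5655, -0.096, 0.043], [0.5046, -0.0957, 0.043]]
```

```bash
python3 -m jog '1 0 -16 0 10.6;1 -2 -16 0 10.6;1 -2 -16 0 10.6;1 -2 -16 0 10.6;1 -2 -16 0 10.6'; python3 -m jog '1 -2 -16 0 10.6;1 -2 -16 0 10.6;1 -2 -16 0 10.6;1 -2 -16 0 10.6;1 -2 -16 0 10.6'; python3 -m jog '1 -2 -16 0 10.6;1 -2 -16 0 10.6;1 -1 -16 0 10.6;1 -1 -16 0 10.6;1 0 -4 0 10.6';python3 -m jog '1 0 0 0 10.6;1 0 0 0 10.4;1 0 0 0 0;1 0 0 0 0'
python3 - <<'E'
from h import *
print(np.round(r.sense()["joints"],1))
c=cap("wrist","w6.png")
E
```

```text
time_s: 8.98
tcp_pos: [0.5437, 0.0214, 0.2435]
ee_rot: [[0.748, -0.664, -0.004], [-0.664, -0.748, -0.001], [-0.002, 0.003, -1.0]]
wrist_force: [0.0, 0.0, 0.4]
gripper_width: 1.001
gripper_force: 0.0
time_s: 9.6
tcp_pos: [0.5337, -0.0585, 0.2436]
ee_rot: [[0.98, 0.198, -0.004], [0.198, -0.98, -0.0], [-0.004, -0.0, -1.0]]
wrist_force: [0.5, -0.3, -0.3]
gripper_width: 1.0
gripper_force: 0.0
time_s: 10.22
tcp_pos: [0.5276, -0.1267, 0.2435]
ee_rot: [[0.433, 0.901, -0.004], [0.901, -0.433, -0.0], [-0.002, -0.004, -1.0]]
wrist_force: [0.1, -0.0, -0.5]
gripper_width: 1.003
gripper_force: 0.0
time_s: 10.72
tcp_pos: [0.5283, -0.1259, 0.2446]
ee_rot: [[0.089, 0.996, -0.002], [0.996, -0.089, -0.0], [-0.0, -0.002, -1.0]]
wrist_force: [0.4, -0.2, -0.1]
gripper_width: 0.999
gripper_force: 0.0
[  3.7  13.5  -9.8  -0.  -66.8 171.2]
```

View pics/w6.png

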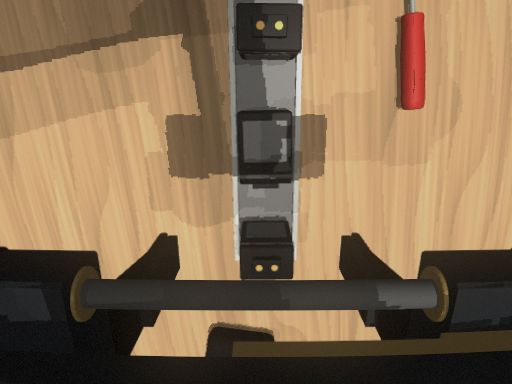

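pack_b sits at px ~(265,145), foot edge at row ~110, boss at row ~184. standing_1 is at ~(266,250) and standing_2 at ~(268,28). This is the same view as pack_a's, mirrored.

```bash
python3 - <<'E'
from h import *
c=cap("wrist"); g=cv2.GaussianBlur(cv2.cvtColor(c["bgr"],cv2.COLOR_BGR2GRAY),(3,3),0).astype(int)
def edges(a,off,t=12): d=np.diff(a); return [(off+i,int(d[i])) for i in range(1,len(d)-1) if abs(d[i])>=t and abs(d[i])>=abs(d[i-1]) and abs(d[i])>abs(d[i+1])]
for v in (90,122,132,150): print("row",v,edges(g[v,225:310],225))
for u in (250,264,286): print("col",u,edges(g[40:235,u],40))
def L(n,px,z):
    p=toplane(c,px,z); print(n,np.round(p[:,:2],4).tolist(), np.round(np.linalg.norm(p[-1]-p[0]),4))
L("foot/conn",[(265,110),(265,181)],.043)
L("sides132",[(238.5,132),(293,132)],.043)
L("lane90",[(232,90),(300,90)],.008)
E
```

```text
row 90 [(234, -22), (265, 24), (293, -12), (295, 44), (300, -23)]
row 122 [(230, 14), (235, -37), (241, 17), (275, 25), (286, -27), (291, 12), (294, 21)]
row 132 [(236, -38), (242, 19), (286, -14), (291, 15), (294, 22)]
row 150 [(230, 12), (236, -39), (242, 20), (279, 25), (286, -29), (293, 22)]
col 250 [(109, -19), (120, 20), (162, -15), (174, 19), (178, -19), (183, 39), (216, -21), (219, -14)]
col 264 [(59, 36), (77, -17), (109, -21), (120, 18), (174, 16), (178, -14), (187, 33), (216, -20), (219, -14)]
col 286 [(60, 31), (109, -32), (120, 15), (125, -21), (138, 17), (161, -15), (182, 36), (220, -31)]
foot/conn [[0.5396, -0.0621], [0.5333, -0.1378]] 0.0759
sides132 [[0.5099, -0.0822], [0.5671, -0.0872]] 0.0574
lane90 [[0.505, -0.0387], [0.5809, -0.0453]] 0.0762
```

```bash
python3 -m jog '1 6 -9 -50 0;1 0 0 -50 0;1 0 0 -50 0;1 0 0 -45 0;1 0 0 0 0'; python3 -m jog '1 0 0 -15 0;1 0 0 -10 0;0.72 0 0 0 0;0.72 0 0 0 0;0.72 0 0 0 0'; python3 - <<'E'
from h import *
c=cap("wrist"); g=cv2.GaussianBlur(cv2.cvtColor(c["bgr"],cv2.COLOR_BGR2GRAY),(3,3),0)
v=[int(v) for v in np.median(g[90:300,245:270],axis=1)]; print(v)
E
```

```text
time_s: 11.45
tcp_pos: [0.5319, -0.1349, 0.0474]
ee_rot: [[0.087, 0.996, -0.009], [0.996, -0.087, -0.0], [-0.001, -0.009, -1.0]]
wrist_force: [-0.3, -0.7, 0.4]
gripper_width: 1.001
gripper_force: 0.0
time_s: 12.08
tcp_pos: [0.5351, -0.1349, 0.0262]
ee_rot: [[0.086, 0.996, 0.001], [0.996, -0.086, 0.0], [0.0, 0.001, -1.0]]
wrist_force: [-0.4, 0.3, -0.2]
gripper_width: 0.765
gripper_force: 0.0
[113, 113, 113, 113, 113, 113, 113, 113, 113, 113, 112, 112, 113, 112, 109, 103, 101, 101, 101, 101, 101, 100, 89, 62, 39, 30, 30, 30, 30, 32, 34, 36, 39, 41, 42, 43, 44, 44, 44, 44, 44, 44, 44, 44, 43, 43, 43, 43, 43, 46, 63, 89, 109, 114, 114, 114, 114, 114, 114, 114, 114, 114, 114, 113, 113, 114, 113, 113, 113, 113, 113, 113, 112, 112, 107, 102, 100, 100, 100, 100, 99, 99, 99, 99, 99, 98, 98, 98, 98, 97, 97, 98, 98, 98, 97, 97, 97, 97, 97, 97, 97, 96, 96, 96, 96, 96, 96, 96, 96, 96, 95, 95, 95, 96, 95, 95, 95, 96, 95, 95, 95, 95, 95, 95, 94, 93, 87, 80, 77, 76, 75, 74, 74, 74, 74, 73, 73, 73, 74, 74, 73, 73, 73, 73, 73, 73, 73, 73, 70, 58, 40, 26, 24, 24, 24, 24, 24, 23, 23, 23, 23, 23, 23, 23, 23, 23, 23, 23, 24, 24, 23, 23, 24, 24, 23, 23, 32, 53, 69, 73, 73, 73, 73, 73, 65, 45, 29, 25, 25, 29, 39, 46, 49, 51, 53, 54, 56, 57, 58, 58, 58, 59, 60, 61, 62, 62, 62, 63, 63, 63]
```

```bash
python3 -m jog '0.66 0 0 0 0;0.66 0 0 0 0;0.66 0 0 0 0;0.664 0 0 0 0;0.664 0 0 0 0';python3 -m jog '0.664 0 0 15 0;0.664 0 0 15 0;0.664 0 0 15 0;0.664 0 0 0 0'; python3 - <<'E'
from solve import *
c,s=run(-1,0,0)
E
```

```text
time_s: 12.75
tcp_pos: [0.534, -0.1349, 0.0255]
ee_rot: [[0.086, 0.996, -0.001], [0.996, -0.086, -0.0], [-0.0, -0.001, -1.0]]
wrist_force: [-3.3, -0.5, 2.6]
gripper_width: 0.668
gripper_force: 9.9
time_s: 13.25
tcp_pos: [0.5364, -0.1354, 0.0734]
ee_rot: [[0.085, 0.996, 0.005], [0.996, -0.085, -0.001], [-0.001, 0.005, -1.0]]
wrist_force: [-1.7, -2.9, 7.6]
gripper_width: 0.664
gripper_force: 6.9
[117, 117, 117, 117, 117, 117, 117, 117, 117, 116, 116, 117, 117, 116, 116, 116, 116, 116, 116, 116, 116, 116, 115, 115, 115, 115, 115, 114, 110, 105, 103, 102, 102, 102, 101, 100, 92, 76, 58, 41, 36, 36, 36, 36, 35, 34, 39, 55, 75, 86, 88, 87, 87, 87, 87, 87, 87, 87, 87, 87, 87, 87, 87, 87, 87, 87, 86, 86, 86, 86, 86, 86, 86, 86, 86, 86, 86, 86, 86, 86, 86, 86, 86, 85, 85, 86, 85, 85, 85, 85, 86, 85, 85, 85, 85, 85, 85, 86, 85, 85, 85, 83, 79, 74, 72, 72, 72, 72, 72, 72, 72, 72, 71, 66, 49, 30, 23, 23, 23, 23, 23, 24, 23, 23, 23, 23, 23, 22, 22, 22, 22, 21, 21, 21, 21, 22, 21, 22, 31, 51, 67, 71, 71, 70, 71, 69, 59, 41, 25, 20, 21, 21, 20, 20, 20, 20, 20, 21, 21, 21, 21, 20, 20, 20, 20, 20, 20, 19, 19, 19, 19, 21, 21, 21, 21, 21, 22, 21, 21, 26, 37, 45, 48, 50, 52, 53, 54, 55, 56, 57]
```

```bash
python3 - <<'E'
from solve import *
s=r.sense();c=cap("wrist"); fit(c,[137,238.5,246.5],-1,s)
E
python3 -m jog '0.666 0 0 10 0;0.665 0 1 6 0;0.664 0 0 0 0'; python3 - <<'E'
from solve import *
c,s=run(-1,0,0)
E
```

```text
angle 54.5 foot low y -0.1122 conn centre [ 0.536  -0.1411  0.0781] res [-0.   0.2 -0.2] tcp [ 0.5365 -0.1356  0.0733]
time_s: 13.72
tcp_pos: [0.5347, -0.1339, 0.0873]
ee_rot: [[0.086, 0.996, 0.0], [0.996, -0.086, -0.0], [-0.0, 0.001, -1.0]]
wrist_force: [-0.4, 0.3, 3.5]
gripper_width: 0.667
gripper_force: 5.1
[117, 117, 117, 116, 117, 117, 117, 117, 117, 117, 117, 117, 117, 117, 117, 117, 117, 117, 116, 116, 117, 116, 116, 116, 115, 115, 115, 115, 112, 107, 104, 103, 103, 103, 103, 102, 102, 102, 102, 102, 102, 102, 102, 102, 101, 101, 101, 101, 101, 101, 101, 101, 99, 91, 82, 75, 61, 43, 33, 31, 32, 38, 56, 73, 78, 78, 78, 78, 78, 78, 78, 77, 77, 77, 77, 77, 77, 77, 77, 77, 77, 77, 77, 77, 77, 77, 77, 77, 76, 76, 76, 76, 76, 74, 72, 69, 68, 67, 67, 67, 67, 67, 67, 67, 67, 67, 66, 59, 43, 27, 22, 21, 22, 22, 22, 22, 22, 22, 21, 21, 21, 21, 21, 20, 24, 37, 53, 64, 66, 66, 62, 49, 31, 21, 20, 19, 19, 19, 20, 22, 24, 25, 25, 23, 21, 20, 20, 19, 19, 19, 19, 19, 20, 19, 19, 19, 19, 19, 19, 19, 18, 19, 20, 20, 19, 20, 21, 23, 25, 24, 21, 20, 21, 21, 21, 21, 22, 22, 22, 26, 37, 45, 48, 50, 51, 53, 54, 55, 56, 57]
```

```bash
python3 - <<'E'
from solve import *
s=r.sense();c=cap("wrist"); fit(c,[154.5,224.5,231.5],-1,s)
E
python3 -m jog '0.655 0 0 0 0;0.655 0 0 0 0;0.655 0.5 8 0 0;0.655 0.5 8 0 0;0.655 0 0 0 0'; python3 - <<'E'
from solve import *
c,s=run(-1,0,0)
E
```

```text
angle 69.0 foot low y -0.1299 conn centre [ 0.5343 -0.1391  0.083 ] res [-0.   0.8 -0.7] tcp [ 0.5348 -0.1339  0.0873]
time_s: 14.45
tcp_pos: [0.5359, -0.1174, 0.0865]
ee_rot: [[0.085, 0.996, 0.0], [0.996, -0.085, -0.0], [0.0, 0.0, -1.0]]
wrist_force: [-1.2, -0.9, 1.0]
gripper_width: 0.664
gripper_force: 24.5
[119, 119, 118, 118, 118, 118, 118, 119, 118, 118, 118, 118, 118, 118, 118, 117, 117, 117, 117, 117, 117, 117, 116, 116, 116, 117, 116, 116, 116, 115, 111, 106, 104, 104, 104, 104, 103, 103, 103, 103, 103, 103, 103, 102, 102, 103, 102, 102, 102, 102, 101, 101, 101, 101, 101, 101, 100, 100, 100, 100, 100, 100, 101, 100, 100, 100, 100, 100, 100, 98, 90, 81, 73, 56, 37, 30, 38, 54, 67, 71, 71, 70, 70, 70, 70, 70, 69, 66, 65, 64, 64, 64, 64, 64, 64, 64, 64, 64, 64, 64, 63, 64, 64, 63, 63, 63, 63, 63, 63, 63, 64, 62, 48, 29, 21, 21, 21, 20, 21, 21, 20, 20, 20, 20, 22, 30, 47, 59, 62, 60, 50, 35, 23, 19, 18, 18, 19, 20, 21, 22, 21, 21, 20, 20, 20, 20, 20, 20, 20, 20, 20, 20, 20, 20, 19, 19, 19, 19, 19, 19, 19, 18, 18, 19, 19, 20, 21, 22, 21, 21, 21, 21, 21, 21, 22, 21, 22, 22, 23, 28, 37, 45, 48, 50, 51, 53, 54, 55, 56, 57]
```

```bash
python3 -m jog '0.655 0.5 8 0 0;0.655 0.5 8 -1 0;0.655 0 0 0 0'; python3 - <<'E'
from solve import *
c,s=run(-1,0,0)
fit(c,[187,225.5,230.3],-1,s)
E
```

```text
time_s: 14.88
tcp_pos: [0.5364, -0.1012, 0.0852]
ee_rot: [[0.085, 0.996, -0.001], [0.996, -0.085, 0.0], [0.0, -0.001, -1.0]]
wrist_force: [-0.1, -1.5, 0.1]
gripper_width: 0.662
gripper_force: 24.6
[120, 121, 120, 120, 120, 120, 120, 120, 120, 120, 120, 120, 120, 120, 120, 119, 119, 120, 119, 119, 118, 119, 119, 119, 119, 118, 119, 119, 119, 118, 116, 112, 108, 106, 106, 106, 106, 106, 106, 106, 106, 106, 106, 105, 105, 104, 104, 104, 104, 104, 104, 104, 103, 103, 103, 103, 103, 103, 103, 103, 103, 103, 103, 103, 103, 103, 102, 102, 102, 102, 101, 101, 101, 101, 101, 101, 101, 99, 91, 84, 74, 57, 37, 33, 45, 58, 63, 64, 63, 63, 63, 63, 63, 63, 63, 63, 63, 62, 62, 62, 63, 63, 63, 63, 63, 63, 63, 63, 63, 62, 62, 62, 62, 60, 49, 32, 23, 21, 21, 21, 21, 20, 20, 20, 20, 24, 38, 53, 60, 59, 50, 35, 23, 19, 20, 20, 20, 21, 21, 21, 21, 21, 21, 21, 20, 20, 21, 21, 21, 21, 21, 21, 21, 21, 21, 21, 20, 20, 18, 18, 18, 18, 19, 20, 21, 22, 22, 22, 22, 22, 22, 22, 22, 23, 23, 23, 24, 24, 24, 29, 39, 46, 49, 51, 52, 54, 55, 56, 57, 58]
angle 88.1 foot low y -0.1254 conn centre [ 0.5358 -0.1081  0.0816] res [-0.1  0.8 -0.8] tcp [ 0.5364 -0.1012  0.0852]
```

```bash
python3 -m jog '0.655 0.3 6 -1 0;0.655 0 2 -1.5 0;0.655 0 0 -0.5 0;0.655 0 0 0 0'; python3 - <<'E'
from solve import *
c,s=run(-1,0,0)
fit(c,[188,226,230.5],-1,s)
E
```

```text
time_s: 15.42
tcp_pos: [0.537, -0.0935, 0.0836]
ee_rot: [[0.086, 0.996, 0.0], [0.996, -0.086, 0.0], [0.0, 0.0, -1.0]]
wrist_force: [-1.8, 1.7, 7.4]
gripper_width: 0.661
gripper_force: 24.7
[120, 121, 120, 120, 120, 121, 120, 120, 119, 119, 119, 119, 119, 119, 119, 119, 119, 119, 119, 119, 120, 119, 120, 119, 119, 119, 119, 119, 119, 119, 117, 113, 108, 107, 106, 106, 106, 106, 106, 106, 106, 106, 106, 106, 105, 105, 105, 105, 105, 105, 105, 104, 104, 104, 104, 103, 103, 103, 103, 103, 103, 103, 103, 103, 103, 103, 103, 103, 103, 103, 102, 102, 102, 102, 102, 102, 102, 102, 98, 90, 81, 78, 78, 78, 78, 78, 76, 67, 49, 36, 42, 55, 61, 62, 62, 62, 62, 62, 62, 62, 62, 62, 62, 61, 61, 61, 61, 61, 61, 61, 61, 60, 60, 61, 61, 59, 48, 33, 24, 21, 21, 21, 21, 21, 21, 23, 33, 48, 58, 58, 47, 31, 21, 19, 20, 20, 21, 21, 22, 22, 21, 21, 21, 21, 21, 21, 21, 21, 22, 21, 21, 22, 22, 22, 21, 22, 21, 20, 19, 19, 20, 19, 20, 21, 22, 22, 22, 24, 24, 24, 24, 24, 24, 25, 24, 24, 25, 26, 26, 31, 40, 47, 51, 53, 54, 55, 56, 58, 59, 59]
angle 88.7 foot low y -0.1181 conn centre [ 0.5365 -0.1     0.0814] res [-0.1  0.7 -0.7] tcp [ 0.537  -0.0935  0.0836]
```

Foot row is 187.5, so pack_b stands at about 88.5°, as pack_a did before its release. I'll release it the same way.

```bash
python3 -m jog '0.68 0 0 0 0;0.72 0 0 0 0;0.8 0 0 0 0;0.9 0 0 0 0;1 0 0 0 0'; python3 -m jog '1 0 0 20 0;1 0 0 40 0;1 -10 0 60 0;1 -10 0 60 0;1 -40 0 40 0'; python3 -m jog '1 -40 0 40 0;1 -40 0 0 0;1 -40 0 0 0;1 0 0 0 0;1 0 0 0 0'
python3 - <<'E'
from h import *
t=cap("top"); b=t["bgr"][185:240,160:335]; s=cap("scene")["bgr"][125:275,200:350]
i1=cv2.resize(b,(700,220),interpolation=cv2.INTER_CUBIC); i2=cv2.resize(s,(370,370),interpolation=cv2.INTER_CUBIC)
w=cap("wrist")["bgr"]; w=cv2.resize(w,(330,248)); 
o=np.zeros((600,800,3),np.uint8); o[:220,:700]=i1; o[225:595,:370]=i2; o[225:473,400:730]=w
cv2.imwrite("pics/final.png",o)
E
```

```text
time_s: 16.1
tcp_pos: [0.5369, -0.0939, 0.0824]
ee_rot: [[0.086, 0.996, -0.0], [0.996, -0.086, 0.0], [0.0, -0.0, -1.0]]
wrist_force: [-0.4, -0.2, -0.9]
gripper_width: 0.928
gripper_force: 0.0
time_s: 16.73
tcp_pos: [0.478, -0.0939, 0.3053]
ee_rot: [[0.086, 0.996, 0.004], [0.996, -0.086, -0.0], [0.0, 0.004, -1.0]]
wrist_force: [0.2, 0.5, 0.2]
gripper_width: 1.0
gripper_force: 0.0
time_s: 17.35
tcp_pos: [0.3572, -0.0938, 0.3428]
ee_rot: [[0.086, 0.996, 0.001], [0.996, -0.086, 0.0], [0.0, 0.001, -1.0]]
wrist_force: [-0.0, -0.2, -0.9]
gripper_width: 0.999
gripper_force: 0.0
```

View pics/final.png

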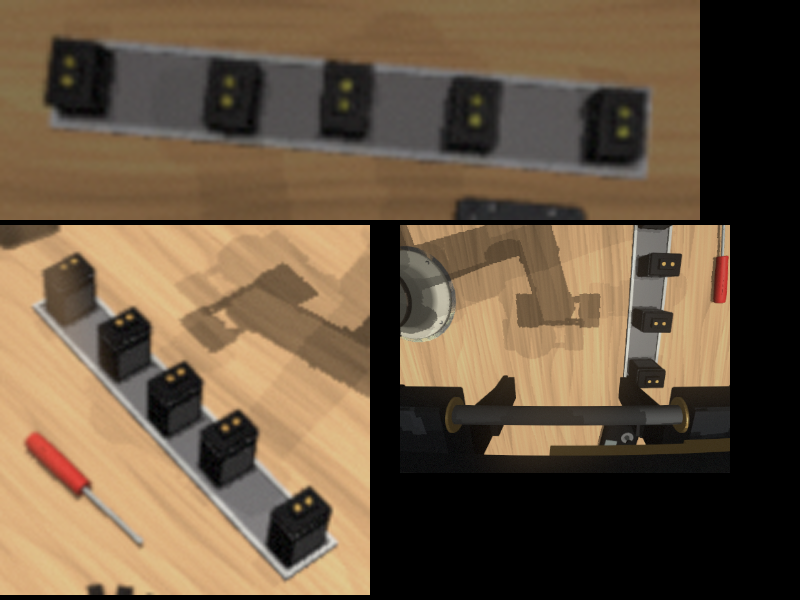

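All five packs stand upright and square in the lane, one re-stood pack in each gap, and the screwdriver is where it was. The arm is clear, so I'm handing in.

```bash
python3 -c "
from station import r
print(r.finish_job())"
```

```text
the job is handed in; nothing more can be done
None
```

Both fallen packs now stand upright and square in the lane, connector end up, one in each gap, as far as the last pictures show; the job is handed in at about 17.5 s of the 61 s, its result not reported.

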